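# Find the empty canister on the welding bench

### The arm

A 6-joint arm with a two-finger parallel gripper is mounted at the origin on the work surface. World frame = base frame: x ahead of the robot, y to its left, z up, the work surface at z = 0. Lengths are in mm, angles in rad, forces in N, time in s.
With the tool pointing down it reaches from about 250 to 850 mm from the base axis. Payload 12.5 kg.
Tool frame: the origin (TCP) lies at the very end of the fingers, on their centre line; the grasp point (between the pads) lies 19 mm behind it (grasp_offset is the distance from the TCP to the grasp point, in mm); z points along the fingers, y is the direction in which the jaws open and shut (so a half turn about z gives the same grasp; the last joint's range is limited). The gripper opens to 93 mm and grips with 3 to 60 N. Pads are 15 mm wide; open, the fingers measure 128 mm over their backs; the gripper's body (75 mm by 188 mm) begins 65 mm behind the grasp point.
Start: joints at [1.25, 0.351, 1.652, -0, 1.139, -0.085], TCP at [128.46, 534.773, 218.633] pointing down, gripper open.
Joint ranges: [-2.75, 2.75], [-0.79, 2.1], [0.01, 2.65], [-1.57, 4.71], [0.07, 3.14], [-2.87, 2.87]. Speed limits (rad/s): [2.22, 2.22, 2.79, 3.14, 3.14, 3.14].

### API

Orientations are given as a unit quaternion [w, x, y, z].
In Python, from cell import * gives the robot as it stands. The module is installed in compiled form; this text tells all that it offers.
- The arm moves only by the tool play_rows, never from a script. Its argument "deltas" is a list that holds one entry, the list of rows, each a list of 6 numbers: the shift along the tool's x, y, z in m, then the turn, a rotation vector about the tool's x, y, z in degrees. In form: [[[dx, dy, dz, wx, wy, wz], ...]]. A call has 1 to 8 rows; each row shifts and turns the commanded pose from where the row before left it, along the tool's axes as they then stand; what a row does not reach is not made up. A row lasts 1/10 s, in which the tool goes at most 50 mm and 8.59 degrees, less where a joint would pass 70% of its speed; a pose out of reach is approached as far as the arm can. A call with a gripper value outside its range is refused whole. "fingers" is the opening, from 0 (shut) to 1 (fully open), set as the call begins (left out, the last holds). The fingers move at their own pace and stop on an object; "newtons" is the grip in N (left out, the last holds). Time passes only in rows, so rows that do not move let the fingers close. It gives the time, the measured TCP pose, the force and the opening at its end, in the units of the state.
- state(): the state, without advancing time (a new reading comes with each control period).
- read_camera(name): name is "scene" or "top"; returns a dict with "color" (420x560x3 uint8, red, green, blue), "z_map" (420x560 float32, mm along the optical axis (not along the pixel's ray), 0 where there is no reading), "K" (3x3 intrinsics, pixels), "rvec" (rotation vector, rad) and "tvec" (3), from world to camera coordinates, as OpenCV has them. Camera axes: x right, y down, z forward; pixel columns grow to the right and rows downward; lengths in mm; the calibration is good to about 2 mm. A picture is of the moment at which its call begins.
- hand_in(): hands the job in, once; it reports no verdict.
The state is a dict: "time": time; "joint_pos": joint angles; "dq": joint speeds; "joint_efforts": joint torques, N m; "tcp_pos": TCP position; "eef_rot": TCP orientation; "force": force on the tool from outside, world axes, zero at the start; "wrist_torque": the same for the moment, N m; "grip_width": finger opening in mm.
Only numpy, scipy, OpenCV 4.12 (cv2) and the standard library are available. Lean on these libraries where they do the work, as an engineer would, in place of code of your own. Each camera call takes 0.05 s, during which the arm holds its last target.

### The job

One of the three identical square tinplate canisters on the welding bench is empty and needs refilling; the other two are full of welding tips. Find the empty one by lifting to feel the weight and set it down, not dropped, standing upright in the open blue crate. Leave the two full ones standing upright on the bench where you found them (one that you lift goes back to its place), and never tip a canister over.

Things in the scene. Friction and masses are not known exactly. Their poses are not given: they have to be found in the camera images.
- tin_a_center (a point): one of three outwardly identical plain tinplate canisters: square, 56 x 56 mm, 72 mm tall, sharp upright sides, with a 44 mm round press-in lid that stands 4 mm above the top and stays on. This point is its centre, 36 mm above its underside; z up along its height, x and y square to its sides. Any one of the three may be the empty one: empty it weighs about 0.13 kg, full about 0.6 to 0.75 kg; contents are hidden and do not come out
- tin_b_center (a point): one of three outwardly identical plain tinplate canisters: square, 56 x 56 mm, 72 mm tall, sharp upright sides, with a 44 mm round press-in lid that stands 4 mm above the top and stays on. This point is its centre, 36 mm above its underside; z up along its height, x and y square to its sides. Any one of the three may be the empty one: empty it weighs about 0.13 kg, full about 0.6 to 0.75 kg; contents are hidden and do not come out
- tin_c_center (a point): one of three outwardly identical plain tinplate canisters: square, 56 x 56 mm, 72 mm tall, sharp upright sides, with a 44 mm round press-in lid that stands 4 mm above the top and stays on. This point is its centre, 36 mm above its underside; z up along its height, x and y square to its sides. Any one of the three may be the empty one: empty it weighs about 0.13 kg, full about 0.6 to 0.75 kg; contents are hidden and do not come out
- crate: open-topped blue plastic crate fixed to the bench, 200 mm (its x) x 220 mm (its y) outside, 55 mm tall, walls and floor 6 mm thick. Origin at the centre of its underside, on the bench top (z = 0), z up; inside floor 6 mm above it
Things that resemble listed ones, but are neither listed nor needed, are in the scene too. Leave any pink look-alike of the part that bears tin_b_center alone.

How it is judged:
By the outcome, as a careful person would: the job done as asked, in the order asked, and still so for the second after the job is handed in, with the robot touching nothing.
It also fails if it takes over 67 s, if anything falls off the work surface, if the arm or the gripper's body presses on something with over 40 N, if the wrist force passes 120 N, or if a joint passes its speed limit or range.

## Working session

There is one attempt and no reset: what is moved stays moved. The work goes in short steps, Python scripts to look and compute and a tool call to move; the robot and the scene stay as the last step left them, time stands still between calls to the robot, and variables do not carry over. Pictures are saved under pics/ and viewed, and the job is handed in when it is done.

Besides the shell and the picture viewer there is one more tool, called as a command line: name --argument value ..., lists and objects as JSON in quotes. play_rows: Moves the arm, as the interface text tells. Its arguments: {"type":"object","properties":{"deltas":{"type":"array","items":{"type":"array","items":{"type":"array","items":{"type":"number"}}}},"fingers":{"type":"number"},"newtons":{"type":"number"}},"required":["deltas"]}

```bash
mkdir -p pics; python3 - <<'E'
from cell import *
import cv2,numpy as np,pickle
d={}
for n in("scene","top"):
    r=read_camera(n);d[n]=r
    cv2.imwrite(f"pics/{n}0.png",r["color"][:,:,::-1])
    print(n,r["K"].tolist(),r["rvec"],r["tvec"])
pickle.dump(d,open("d0.pkl","wb"))
s=state();print(s)
E
```

```text
scene [[382.53944647542215, 0.0, 282.7957246769594], [0.0, 382.53944647542215, 202.9236930845305], [0.0, 0.0, 1.0]] [ 2.2863669   1.01244708 -0.33578213] [-392.23414979 -269.10342277 1131.01988249]
top [[491.1229405388952, 0.0, 278.386466501956], [0.0, 491.1229405388952, 209.63380453663706], [0.0, 0.0, 1.0]] [ 2.13377702 -2.16962635  0.11252476] [  14.93795368  556.53935414 1075.24350719]
{'time': 0.1, 'joint_pos': array([ 1.25041215e+00,  3.51139763e-01,  1.65230250e+00, -3.85086181e-05,
        1.13908737e+00, -8.46100611e-02]), 'dq': array([ 1.40828790e-03, -2.03917940e-03, -5.50969247e-04, -1.41094703e-05,
       -5.17175195e-04,  1.65317603e-03]), 'joint_efforts': array([ 2.47980188e-04, -4.98029959e+01, -2.85701680e+01,  7.00286496e-02,
        2.40059994e-02, -3.66237327e-05]), 'tcp_pos': array([128.37962493, 534.52070885, 218.20047991]), 'eef_rot': array([-7.70942250e-05,  1.17606174e-01,  9.93060204e-01, -4.62434393e-04]), 'force': array([ 0.28663407, -0.16232375,  0.17665839]), 'wrist_torque': array([-0.00150093,  0.06992157,  0.06541634]), 'grip_width': 93.38568656022584}
```

View pics/scene0.png

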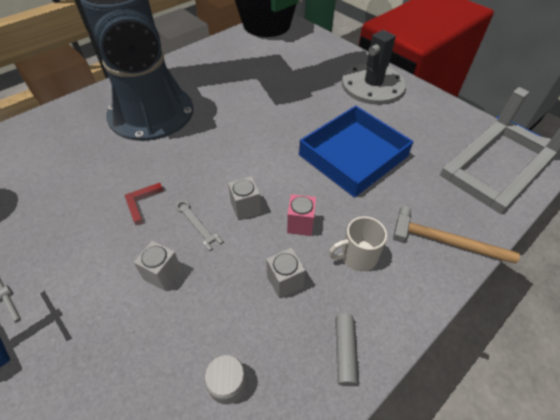

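View pics/top0.png

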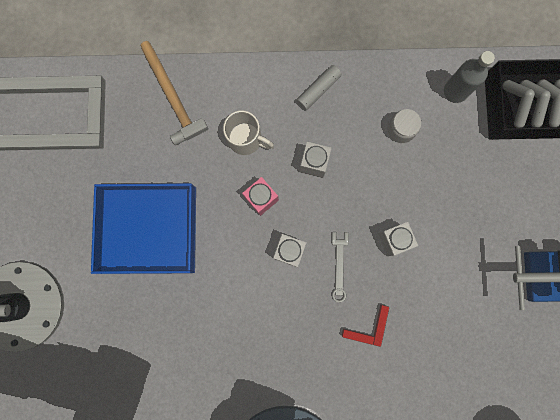

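Seen in the top view: grey square tins with round lids at (316,157), (290,249) and (401,238). Look-alikes are the pink square tin at (260,195), which I leave alone, and the round grey tin at (406,125). The crate is at (144,228). Next I'll measure positions and check a close crop.

```bash
cat > h.py <<'E'
import numpy as np,cv2
def world(r,mask=None):
    K=r["K"];z=r["z_map"].astype(float);v,u=np.mgrid[:z.shape[0],:z.shape[1]]
    P=np.stack([(u-K[0,2])/K[0,0]*z,(v-K[1,2])/K[1,1]*z,z],-1)
    R=cv2.Rodrigues(np.array(r["rvec"]))[0]
    W=(P-np.array(r["tvec"]).ravel())@R
    W[z==0]=np.nan
    return W
def proj(r,p):
    return cv2.projectPoints(np.array(p,float).reshape(-1,1,3),np.array(r["rvec"]),np.array(r["tvec"]),r["K"],None)[0].reshape(-1,2)
E
python3 - <<'E'
from h import *
import pickle
d=pickle.load(open("d0.pkl","rb"));r=d["top"];W=world(r)
print(proj(r,[[128,534,218],[0,0,0]]))
for n,(u,v) in dict(A=(316,157),B=(290,249),C=(401,238),pink=(260,195),rnd=(406,125)).items():
    m=np.zeros(W.shape[:2],bool);m[v-30:v+31,u-30:u+31]=1
    z=W[...,2];m&=(z>64)&(z<85)
    p=W[m];
    nl,l=cv2.connectedComponents(m.astype(np.uint8));m=l==l[v,u];p=W[m]
    rect=cv2.minAreaRect(p[:,:2].astype(np.float32))
    print(n,m.sum(),p.mean(0).round(1),np.median(p[:,2]).round(1),rect)
z=W[...,2];m=(z>40)&(z<65);m[:170]=0;m[285:]=0;m[:,:80]=0;m[:,210:]=0
print("crate",cv2.minAreaRect(W[m][:,:2].astype(np.float32)),np.nanmedian(W[220:240,130:160,2]), np.nanmedian(W[340:380,250:300,2]))
c=r["color"][110:290,230:450,::-1];cv2.imwrite("pics/crop0.png",cv2.resize(c,None,fx=3.5,fy=3.3,interpolation=cv2.INTER_CUBIC))
print(proj(d["scene"],[[128,534,218]]))
E
```

```text
[[-13.66028313 439.37867567]
 [285.20945282 463.83598507]]
A 652 [668.1 -78.7  73.9] 73.8 ((669.0093994140625, -78.94338989257812), (55.72837448120117, 56.60860061645508), 74.72920227050781)
B 673 [463.9 -17.4  74. ] 73.9 ((464.0412902832031, -17.475112915039062), (55.75334548950195, 55.835304260253906), 69.58042907714844)
C 693 [ 485.3 -256.5   73.8] 73.9 ((485.6244812011719, -257.4023132324219), (55.81602478027344, 56.69761276245117), 20.31820297241211)
pink 661 [586.5  45.1  73.9] 74.0 ((587.0374755859375, 45.126808166503906), (56.64717102050781, 56.18185806274414), 39.87100601196289)
rnd 235192 [nan nan nan] nan ((1546.52587890625, 1155.5555419921875), (0.0, 0.0), 0.0)
crate ((519.717529296875, 309.7371520996094), (221.26158142089844, 200.43617248535156), 89.56349182128906) 6.167973801433597 0.19618772904606827
[[313.52192809  -3.0299157 ]]
```

View pics/crop0.png

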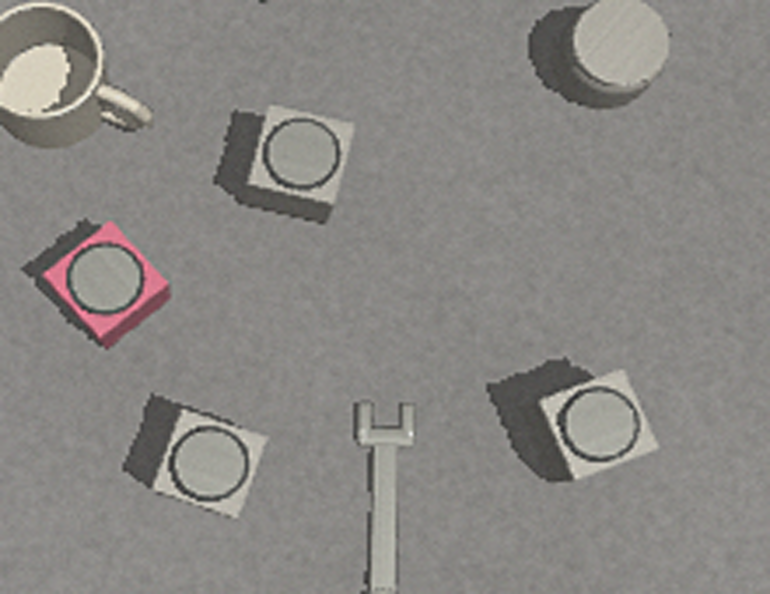

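```bash
cat >> h.py <<'E'
from scipy.spatial.transform import Rotation as Ro
import math
def plan(s,tgt,psi,step=45,n=None):
    "rows from state s to TCP tgt (mm), jaw axis yaw psi deg, tool down"
    p=np.array(s["tcp_pos"]);q=s["eef_rot"];R=Ro.from_quat([q[1],q[2],q[3],q[0]])
    a=math.radians(psi);y=np.array([math.cos(a),math.sin(a),0]);z=np.array([0,0,-1.]);x=np.cross(y,z)
    Rt=Ro.from_matrix(np.stack([x,y,z],1))
    w=(R.inv()*Rt).as_rotvec(degrees=True)
    d=np.array(tgt,float)-p
    n=n or max(1,math.ceil(np.linalg.norm(d)/step),math.ceil(np.linalg.norm(w)/8.2))
    rows=[]
    for i in range(n):
        t=R.inv().apply(d/n)/1000
        rows.append([round(float(v),4) for v in t]+[round(float(v),2) for v in w/n])
        R=R*Ro.from_rotvec(w/n,degrees=True)
    print(n,"dist",d.round(1),"rot",w.round(2))
    for r in rows: print(r)
E
python3 - <<'E'
from cell import *
from h import *
import pickle
s=state();plan(s,[464,-17.5,180],69.6)
W=world(pickle.load(open("d0.pkl","rb"))["top"]);print("mug h",np.nanmax(W[110:155,222:275,2]))
E
```

```text
15 dist [ 335.6 -552.   -38.2] rot [-0.05  0.    6.89]
[-0.0304, -0.0306, 0.0026, -0.0, 0.0, 0.46]
[-0.0306, -0.0303, 0.0026, -0.0, 0.0, 0.46]
[-0.0308, -0.0301, 0.0026, -0.0, 0.0, 0.46]
[-0.0311, -0.0298, 0.0026, -0.0, 0.0, 0.46]
[-0.0313, -0.0296, 0.0026, -0.0, 0.0, 0.46]
[-0.0316, -0.0293, 0.0026, -0.0, 0.0, 0.46]
[-0.0318, -0.0291, 0.0026, -0.0, 0.0, 0.46]
[-0.032, -0.0288, 0.0026, -0.0, 0.0, 0.46]
[-0.0322, -0.0285, 0.0026, -0.0, 0.0, 0.46]
[-0.0325, -0.0283, 0.0026, -0.0, 0.0, 0.46]
[-0.0327, -0.028, 0.0026, -0.0, 0.0, 0.46]
[-0.0329, -0.0278, 0.0026, -0.0, 0.0, 0.46]
[-0.0331, -0.0275, 0.0026, -0.0, 0.0, 0.46]
[-0.0334, -0.0272, 0.0026, -0.0, 0.0, 0.46]
[-0.0336, -0.027, 0.0025, -0.0, 0.0, 0.46]
mug h 94.06242934942146
```

play_rows --deltas '[[[-0.0305,-0.0305,0.002,0,0,0.5],[-0.0305,-0.0303,0.002,0,0,0.5],[-0.031,-0.03,0.002,0,0,0.5],[-0.031,-0.03,0.002,0,0,0.5],[-0.031,-0.0295,0.002,0,0,0.5],[-0.0315,-0.0295,0.002,0,0,0.5],[-0.032,-0.029,0.002,0,0,0.5],[-0.032,-0.029,0.002,0,0,0.5]]]' --fingers 1

```text
time: 0.9
tcp_pos: [307.0, 238.0, 202.5]
eef_rot: [0.0, 0.152, 0.988, 0.0]
force: [0.5, 0.8, 0.2]
grip_width: 92.8
```

play_rows --deltas '[[[-0.032,-0.0285,0.002,0,0,0.5],[-0.0325,-0.028,0.002,0,0,0.5],[-0.0325,-0.028,0.002,0,0,0.5],[-0.033,-0.028,0.002,0,0,0.5],[-0.033,-0.0275,0.002,0,0,0.5],[-0.033,-0.027,0.002,0,0,0.4],[-0.033,-0.027,0.002,0,0,0],[0,0,0,0,0,0]]]'

```text
time: 1.7
tcp_pos: [461.6, -21.7, 188.2]
eef_rot: [0.0, 0.179, 0.984, -0.0]
force: [-1.4, 0.3, 0.7]
grip_width: 92.8
```

```bash
python3 - <<'E'
from cell import *
from h import *
s=state();plan(s,[464,-17.5,s["tcp_pos"][2]],69.6);print(s["tcp_pos"],s["force"],s["time"])
r=read_camera("top");cv2.imwrite("pics/t1.png",r["color"][:,:,::-1])
E
```

```text
1 dist [2.4 4.2 0. ] rot [-0.03  0.03 -0.21]
[-0.0008, 0.0048, -0.0, -0.03, 0.03, -0.21]
[461.62113361 -21.68682118 188.21028479] [-1.36275597  0.29438836  0.71629713] 1.7
```

View pics/t1.png

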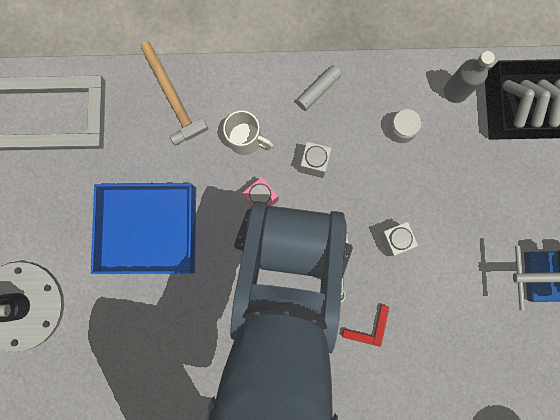

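The arm now covers B at (290,249); the other objects haven't moved. Next I correct the position and go down.

play_rows --deltas '[[[-0.0008,0.0048,0,0,0,-0.2],[0,0,0.03,0,0,0],[0,0,0.03,0,0,0],[0,0,0.03,0,0,0],[0,0,0.02,0,0,0],[0,0,0,0,0,0]]]'

```text
time: 2.35
tcp_pos: [460.6, -12.6, 76.9]
eef_rot: [-0.002, 0.175, 0.985, -0.0]
force: [0.1, 0.0, -0.0]
grip_width: 93.3
```

```bash
python3 - <<'E'
from cell import *
from h import *
s=state();plan(s,[464,-17.5,22],69.6);print(s["tcp_pos"],s["force"],s["time"])
r=read_camera("scene");cv2.imwrite("pics/s2.png",cv2.resize(r["color"][130:330,130:370,::-1],None,fx=3,fy=3))
E
```

```text
2 dist [  3.4  -4.9 -54.9] rot [-0.05 -0.24  0.3 ]
[-0.0026, -0.0017, 0.0274, -0.02, -0.12, 0.15]
[-0.0025, -0.0017, 0.0274, -0.02, -0.12, 0.15]
[460.61630829 -12.57056133  76.85983369] [ 0.14389624  0.00104592 -0.00440918] 2.35
```

View pics/s2.png

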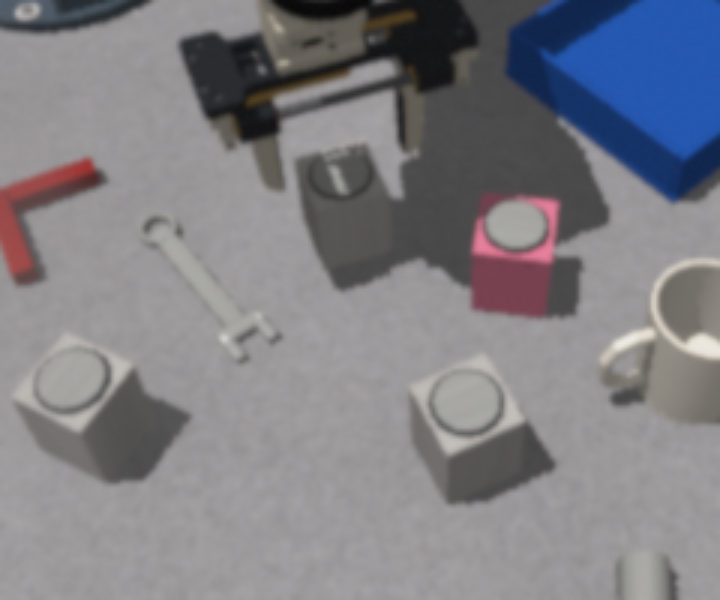

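The crop shows the fingers either side of B (tin at about (345,210) in the crop), offset a few mm. I'll correct that and descend.

play_rows --deltas '[[[-0.005,-0.0035,0,0,-0.2,0.3],[0,0,0,0,0,0],[0,0,0.02,0,0,0],[0,0,0.02,0,0,0],[0,0,0.015,0,0,0],[0,0,0,0,0,0],[0,0,0,0,0,0]]]'

```text
time: 3.1
tcp_pos: [466.6, -19.3, 24.5]
eef_rot: [0.002, 0.178, 0.984, -0.0]
force: [0.7, 0.3, 0.5]
grip_width: 92.9
```

play_rows --deltas '[[[0,0,0,0,0,0],[0,0,0,0,0,0],[0,0,0,0,0,0],[0,0,0,0,0,0],[0,0,0,0,0,0],[0,0,0,0,0,0],[0,0,0,0,0,0],[0,0,0,0,0,0]]]' --fingers 0 --newtons 30

```text
time: 3.9
tcp_pos: [466.2, -19.2, 23.8]
eef_rot: [0.002, 0.178, 0.984, -0.0]
force: [-1.7, 1.2, 3.6]
grip_width: 56.0
```

play_rows --deltas '[[[0,0,-0.01,0,0,0],[0,0,-0.01,0,0,0],[0,0,-0.01,0,0,0],[0,0,0,0,0,0],[0,0,0,0,0,0],[0,0,0,0,0,0],[0,0,0,0,0,0]]]'

```text
time: 4.6
tcp_pos: [465.7, -19.2, 53.3]
eef_rot: [0.001, 0.178, 0.984, -0.0]
force: [0.3, -0.1, -2.0]
grip_width: 56.0
```

```bash
python3 - <<'E'
from cell import *
from h import *
r=read_camera("scene");s=state();print(s)
cv2.imwrite("pics/s3.png",cv2.resize(r["color"][130:330,130:370,::-1],None,fx=3,fy=3))
E
```

```text
{'time': 4.65, 'joint_pos': array([-1.40549347e-01,  4.61053625e-01,  1.99325576e+00, -1.17901049e-03,
        6.84541522e-01, -1.35244622e+00]), 'dq': array([ 1.96018686e-03,  2.05373481e-05, -2.15559384e-03, -9.55158376e-04,
        6.42850698e-04,  7.76480992e-04]), 'joint_efforts': array([ 1.60783937e-03, -4.65558457e+01, -1.87413812e+01, -1.45008180e-04,
        7.15081464e-02, -3.87340754e-05]), 'tcp_pos': array([465.76567866, -19.14343847,  53.33328624]), 'eef_rot': array([ 1.38435530e-03,  1.78039109e-01,  9.84022386e-01, -3.19783967e-04]), 'force': array([ 0.59853064, -0.02085861, -1.30356238]), 'wrist_torque': array([-0.01457556,  0.04541292, -0.00109693]), 'grip_width': 55.788955198469665}
```

View pics/s3.png

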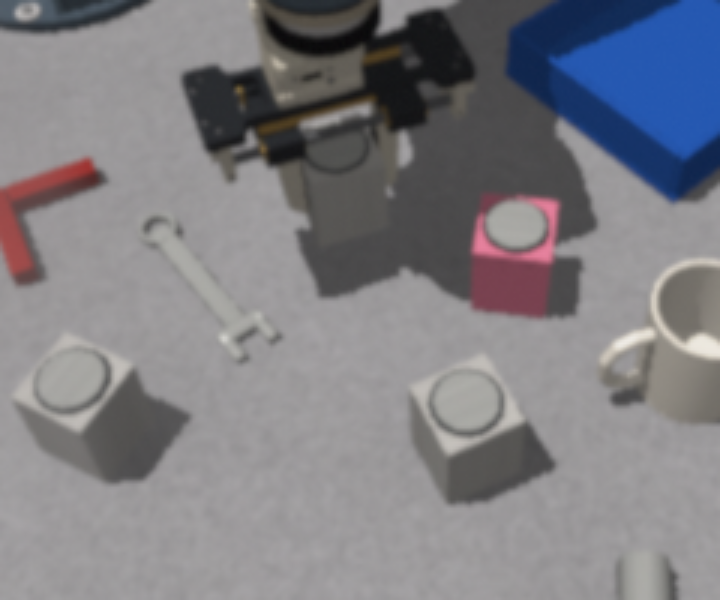

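B is clearly off the bench with force z about -1.3 to -2 N, so it is the empty one (a full tin would read at least 5.9 N). I'll carry it to the crate and take more weight readings on the way.

play_rows --deltas '[[[0,0,-0.02,0,0,0],[0,0,-0.03,0,0,0],[0,0,-0.03,0,0,0],[0,0,-0.01,0,0,0],[0,0,0,0,0,0],[0,0,0,0,0,0]]]'

```text
time: 5.25
tcp_pos: [465.1, -19.0, 142.4]
eef_rot: [0.001, 0.178, 0.984, -0.0]
force: [-0.2, 0.9, -1.2]
grip_width: 55.9
```

```bash
python3 - <<'E'
from cell import *
from h import *
s=state();print(s["force"],s["tcp_pos"],s["grip_width"]);plan(s,[519.7,309.7,s["tcp_pos"][2]],90,n=12)
E
```

```text
[-0.18775265  0.85146213 -1.18144164] [465.1172637  -18.99570695 142.44010691] 55.90118876232064
12 dist [ 54.6 328.7   0. ] rot [ -0.04   0.11 -20.51]
[0.0053, 0.0272, -0.0, -0.0, 0.01, -1.71]
[0.0045, 0.0274, -0.0, -0.0, 0.01, -1.71]
[0.0037, 0.0275, -0.0, -0.0, 0.01, -1.71]
[0.0029, 0.0276, -0.0, -0.0, 0.01, -1.71]
[0.0021, 0.0277, -0.0, -0.0, 0.01, -1.71]
[0.0012, 0.0277, -0.0, -0.0, 0.01, -1.71]
[0.0004, 0.0278, -0.0, -0.0, 0.01, -1.71]
[-0.0004, 0.0278, -0.0, -0.0, 0.01, -1.71]
[-0.0013, 0.0277, -0.0, -0.0, 0.01, -1.71]
[-0.0021, 0.0277, -0.0, -0.0, 0.01, -1.71]
[-0.0029, 0.0276, -0.0, -0.0, 0.01, -1.71]
[-0.0037, 0.0275, -0.0, -0.0, 0.01, -1.71]
```

play_rows --deltas '[[[0.005,0.027,0,0,0,-1.7],[0.0045,0.0275,0,0,0,-1.7],[0.0035,0.0275,0,0,0,-1.7],[0.003,0.0275,0,0,0,-1.7],[0.002,0.0275,0,0,0,-1.7],[0.001,0.028,0,0,0,-1.7],[0.0005,0.028,0,0,0,-1.7],[-0.0005,0.028,0,0,0,-1.7]]]'

```text
time: 6.05
tcp_pos: [502.2, 201.1, 141.5]
eef_rot: [0.0, 0.06, 0.998, -0.001]
force: [1.1, 0.0, -0.7]
grip_width: 56.1
```

play_rows --deltas '[[[-0.0015,0.0275,0,0,0,-1.7],[-0.002,0.0275,0,0,0,-1.7],[-0.003,0.0275,0,0,0,-1.7],[-0.0035,0.0275,0,0,0,-1.8],[0,0,0,0,0,0],[0,0,0,0,0,0],[0,0,0,0,0,0]]]'

```text
time: 6.75
tcp_pos: [520.8, 308.1, 142.3]
eef_rot: [0.001, 0.001, 1.0, -0.001]
force: [0.0, 0.4, -1.5]
grip_width: 56.0
```

```bash
python3 - <<'E'
from cell import *
from h import *
r=read_camera("scene");s=state();print(s["force"],s["tcp_pos"],s["grip_width"]);plan(s,[519.7,309.7,32],90,n=1)
cv2.imwrite("pics/s4.png",cv2.resize(r["color"][30:230,230:470,::-1],None,fx=3,fy=3))
E
```

```text
[-0.15855453 -0.4370437  -1.44164209] [520.93837562 308.10422232 142.7162027 ] 55.815977658769015
1 dist [  -1.2    1.6 -110.7] rot [-0.11  0.12 -0.07]
[0.0015, 0.0018, 0.1107, -0.11, 0.12, -0.07]
```

View pics/s4.png

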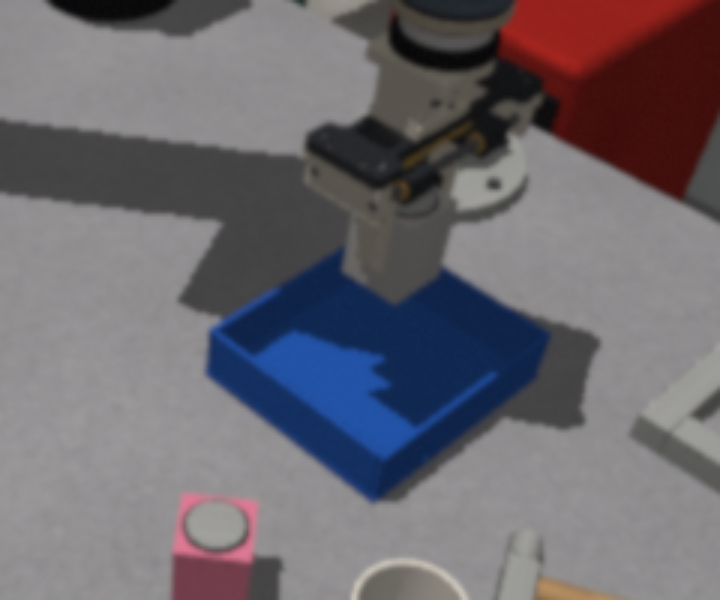

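The tin hangs upright over the crate centre. Lowering.

play_rows --deltas '[[[0.0015,0.0018,0.02,0,0,0],[0,0,0.03,0,0,0],[0,0,0.03,0,0,0],[0,0,0.015,0,0,0],[0,0,0.005,0,0,0],[0,0,0,0,0,0],[0,0,0,0,0,0]]]'

```text
time: 7.5
tcp_pos: [520.8, 311.0, 44.7]
eef_rot: [0.002, 0.0, 1.0, -0.0]
force: [-0.4, 0.4, -1.1]
grip_width: 55.8
```

play_rows --deltas '[[[0,0,0.003,0,0,0],[0,0,0.003,0,0,0],[0,0,0.002,0,0,0],[0,0,0.001,0,0,0],[0,0,0,0,0,0],[0,0,0,0,0,0]]]'

```text
time: 8.1
tcp_pos: [520.1, 310.8, 34.4]
eef_rot: [0.002, 0.0, 1.0, -0.001]
force: [-0.4, -0.3, 0.3]
grip_width: 56.4
```

play_rows --deltas '[[[0,0,0.001,0,0,0],[0,0,0.001,0,0,0],[0,0,0,0,0,0],[0,0,0,0,0,0]]]'

```text
time: 8.5
tcp_pos: [520.0, 310.7, 32.4]
eef_rot: [0.002, 0.0, 1.0, -0.001]
force: [0.1, -0.2, -1.6]
grip_width: 55.8
```

play_rows --deltas '[[[0,0,0.001,0,0,0],[0,0,0.001,0,0,0],[0,0,0,0,0,0],[0,0,0,0,0,0]]]'

```text
time: 8.9
tcp_pos: [520.0, 310.7, 30.4]
eef_rot: [0.002, 0.0, 1.0, -0.001]
force: [0.3, -0.2, -1.1]
grip_width: 55.9
```

play_rows --deltas '[[[0,0,0.001,0,0,0],[0,0,0,0,0,0],[0,0,0,0,0,0]]]'

```text
time: 9.2
tcp_pos: [520.2, 310.8, 29.8]
eef_rot: [0.002, 0.0, 1.0, -0.001]
force: [-3.1, -1.0, 6.1]
grip_width: 55.4
```

play_rows --deltas '[[[0,0,0.0005,0,0,0],[0,0,0,0,0,0],[0,0,0,0,0,0]]]'

```text
time: 9.5
tcp_pos: [520.2, 310.8, 29.8]
eef_rot: [0.002, 0.0, 1.0, -0.001]
force: [-3.5, -1.7, 11.5]
grip_width: 55.7
```

The tin is on the floor. I'll relieve the load slightly and open.

play_rows --deltas '[[[0,0,-0.001,0,0,0],[0,0,0,0,0,0]]]'

```text
time: 9.7
tcp_pos: [520.1, 310.7, 29.8]
eef_rot: [0.002, 0.0, 1.0, -0.001]
force: [0.4, -0.6, 0.1]
grip_width: 55.6
```

play_rows --deltas '[[[0,0,0,0,0,0],[0,0,0,0,0,0],[0,0,0,0,0,0],[0,0,0,0,0,0],[0,0,0,0,0,0],[0,0,0,0,0,0],[0,0,0,0,0,0],[0,0,0,0,0,0]]]' --fingers 1

```text
time: 10.5
tcp_pos: [520.1, 310.8, 29.9]
eef_rot: [0.002, 0.0, 1.0, -0.001]
force: [-0.5, -0.6, 0.3]
grip_width: 92.9
```

play_rows --deltas '[[[0,0,-0.01,0,0,0],[0,0,-0.02,0,0,0],[0,0,-0.03,0,0,0],[0,0,-0.04,0,0,0],[0,0,-0.04,0,0,0],[0,0,-0.04,0,0,0],[0,0,-0.02,0,0,0],[0,0,0,0,0,0]]]'

```text
time: 11.3
tcp_pos: [520.5, 311.5, 233.8]
eef_rot: [0.004, 0.0, 1.0, 0.001]
force: [-0.5, 0.2, -0.7]
grip_width: 93.0
```

```bash
python3 - <<'E'
from cell import *
from h import *
r=read_camera("scene");s=state();print(s["force"],s["tcp_pos"],s["grip_width"]);plan(s,[128,534,230],90)
cv2.imwrite("pics/s5.png",cv2.resize(r["color"][30:230,230:470,::-1],None,fx=3,fy=3))
E
```

```text
[ 0.37613846 -0.57933327 -1.07079111] [519.70008282 311.14238253 231.29144403] 93.17142544147413
11 dist [-391.7  222.9   -1.3] rot [-0.    0.32 -0.01]
[0.0356, 0.0203, -0.0001, -0.0, 0.03, -0.0]
[0.0356, 0.0203, -0.0001, -0.0, 0.03, -0.0]
[0.0356, 0.0203, -0.0, -0.0, 0.03, -0.0]
[0.0356, 0.0203, -0.0, -0.0, 0.03, -0.0]
[0.0356, 0.0203, -0.0, -0.0, 0.03, -0.0]
[0.0356, 0.0203, 0.0, -0.0, 0.03, -0.0]
[0.0356, 0.0203, 0.0, -0.0, 0.03, -0.0]
[0.0356, 0.0203, 0.0, -0.0, 0.03, -0.0]
[0.0356, 0.0203, 0.0001, -0.0, 0.03, -0.0]
[0.0356, 0.0203, 0.0001, -0.0, 0.03, -0.0]
[0.0356, 0.0203, 0.0001, -0.0, 0.03, -0.0]
```

View pics/s5.png

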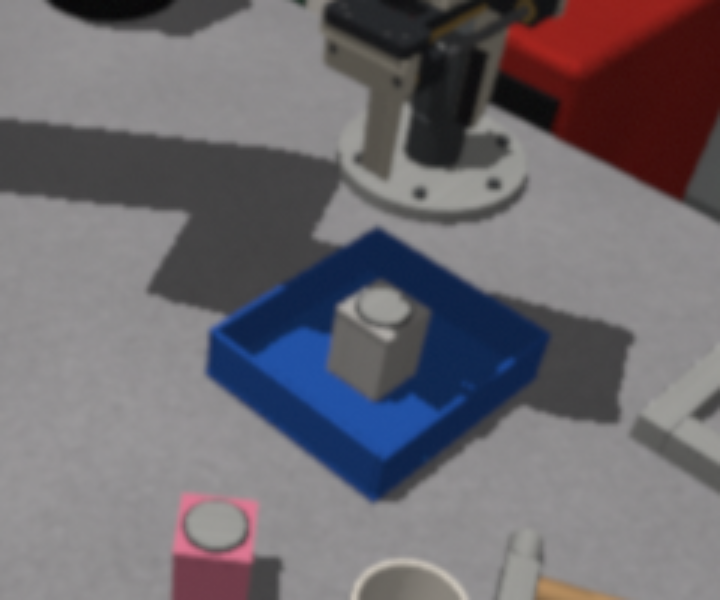

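The tin stands upright in the crate at about (378,340) in the crop, and the gripper is clear. I'll move the arm aside for a check from above.

play_rows --deltas '[[[0.01,-0.03,0,0,0,0],[0.01,-0.04,0,0,0,0],[0.01,-0.04,0,0,0,0],[0.01,-0.04,0,0,0,0],[0.01,-0.04,0,0,0,0],[0.01,-0.04,0,0,0,0],[0.01,-0.04,0,0,0,0],[0.01,-0.02,0,0,0,0]]]'

```text
time: 12.15
tcp_pos: [437.9, 18.8, 228.6]
eef_rot: [0.0, 0.001, 1.0, -0.001]
force: [0.5, 0.6, 0.3]
grip_width: 93.0
```

play_rows --deltas '[[[0,0,0,0,0,0],[0,0,0,0,0,0],[0,0,0,0,0,0],[0,0,0,0,0,0],[0,0,0,0,0,0],[0,0,0,0,0,0]]]'

```text
time: 12.75
tcp_pos: [439.4, 21.4, 229.9]
eef_rot: [0.002, -0.0, 1.0, -0.001]
force: [0.1, 0.2, -0.0]
grip_width: 92.9
```

```bash
python3 - <<'E'
from cell import *
from h import *
r=read_camera("top");s=state();print(s["force"],s["tcp_pos"],s["time"])
W=world(r)
z=W[...,2];m=(z>64)&(z<90);m[:190]=0;m[265:]=0;m[:,:102]=0;m[:,186:]=0
p=W[m];print(m.sum(),np.median(p[:,2]),p[:,2].std(),cv2.minAreaRect(p[:,:2].astype(np.float32)))
for n,(u,v) in dict(A=(316,157),C=(401,238)).items():
    m=np.zeros(z.shape,bool);m[v-22:v+23,u-22:u+23]=1;m&=(z>64)&(z<85);p=W[m];print(n,p.mean(0))
cv2.imwrite("pics/t5.png",r["color"][:,:,::-1])
E
```

```text
[ 0.31109347 -0.17091584  0.6330262 ] [439.40621918  21.29509104 229.92552874] 12.8
717 79.94637540411784 3.7255293712108033 ((517.9699096679688, 310.4161682128906), (57.64651107788086, 55.13540267944336), 89.44165802001953)
A [668.142861   -78.68679123  73.67965659]
C [ 485.34442208 -256.46026603   73.87528378]
```

View pics/t5.png

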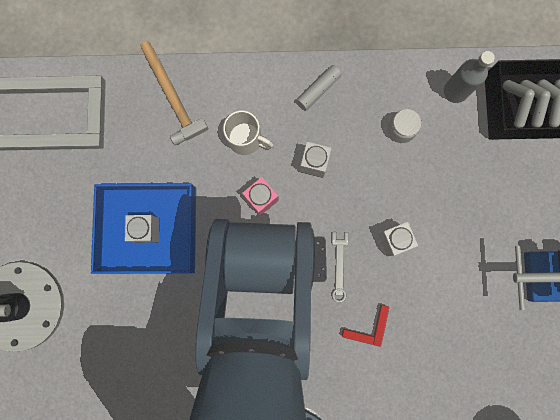

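The tin stands square in the crate at (139,228), with its top level at about 80 mm. A at (316,157) and C at (401,238) have not moved, and neither has the pink tin. Handing in.

```bash
python3 -c "
from cell import *
print(hand_in())"
```

```text
the job is handed in; nothing more can be done
None
```

The first canister I lifted, the near-middle one at about (464, -17), was the empty one. It is now standing upright in the middle of the blue crate, set down until it touched the floor and then released.

- **Weight:** held and still, it read about 1.1–2.0 N, which fits 0.13 kg (about 1.3 N). The force reading is noisy by about 1 N; one gripper-empty reading right after a fast lift also showed -1.07 N. A full canister would read at least 5.9 N, so I did not lift the other two.
- **Final position:** in the last top view the canister is square in the crate at about (518, 310), with its top at about 80 mm. That agrees with a 72 mm tin plus lid standing on the 6 mm floor.
- **Everything else:** the other two canisters are where they started, within 0.3 mm. The pink look-alike looks unmoved in the same picture. The gripper is open and clear, and I handed in at 12.8 s.

No check failed.

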